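# Open the safety-capped lock cleaner

## Task

The lock on the turntable needs cleaning: open the white bottle of lock cleaner that is screwed to the turntable. Press its orange safety cap down against the spring to unlock it, twist it anticlockwise until it is free, then lift it straight off and finish still holding the cap in the gripper, upright and about 5 cm clear above the open bottle. Leave everything else where it is.

Things in the scene. Friction and masses are not known exactly. Their poses are not given: they have to be found in the camera images.
- cap_center (a point): Centre of the loose orange ribbed safety cap, a downward-open cup, 52 mm diameter, 34 mm high, 30 g. z up, x towards the white line on its flat top. Grip it across its diameter at any yaw. Closed, its centre is 150 mm above the bottle's underside; fingertips may reach 10 mm below its underside. 1.5 mm of side play on the neck. Lifted by 33 mm it clears neck and plunger.
- cap_mark (a point): Point on the cap's rim, half-way up, 26 mm from its axis, at the end of the white line. Closed, it is over the green mark (bottle's +x); it moves towards the bottle's +y when twisted free. Turn, anticlockwise seen from above: captive up to 45 degrees, free to lift from 50 to 85 (aim for 70), firm stop near 90. From closed it cannot turn clockwise.
- neck_top (a point): Centre of the rim of the bottle's neck, 157 mm above its underside, hidden under the closed cap. A spring pushes the cap up with 4 N when closed, 9 N fully down. The cap goes 6 mm down to a firm stop on this rim; a tooth blocks turning until it is down by more than 4 mm (aim for 5 to 6). Once turned past 25 degrees it need no longer be pressed.
- bottle: White round bottle, blue and yellow band, 72 mm diameter, steel foot (100 mm) screwed to the turntable: it cannot move or turn. Origin: centre of its underside; z up, x towards the green mark on its shoulder. The shoulder meets the 28 mm neck at height 116 mm (lugs to 40 mm). Grey sprung plunger in the neck, rising to 166 mm with the cap off. Closed cap's top: 167 mm.
- turntable: Round spruce turntable, 380 mm diameter, 12 mm thick, fixed in the slate shelf (it does not turn). Origin at the centre of its underside.
- lock: Bystander on the turntable: brass cylinder lock, 42 mm diameter, 42 mm high; origin under its centre.
- lever_handle: Bystander on the turntable: steel lever door handle on a 130 x 42 mm plate lying flat, 48 mm high; origin under its centre.
- fuse_tin: Bystander on the turntable: red enamel tin, 90 x 60 mm, 34 mm high; origin under its centre.
- torch: Bystander on the turntable: black rubber-gripped torch lying down, 150 mm long, 36 mm high; origin under its centre.
- padlock: Bystander on the slate: brass padlock lying flat, 80 x 48 mm, 20 mm high; origin under its body's centre.
- brush: Bystander on the slate: hand brush lying down; origin under its centre.
- oil: Bystander on the slate: small amber oil bottle with black cap, 44 mm diameter, 105 mm high; origin under its centre.
Not all that is in view belongs to the job. What is meant by the part that bears cap_center is not red, and is the smaller of those in its own colour.

How it is judged:
By the outcome, as a careful person would: the job done as asked, in the order asked, and still so for the second after the job is handed in, while the arm keeps its last pose, push and grip.
It also fails if it takes over 35 s, if anything falls off the work surface, if the arm or the gripper's body presses on something with over 40 N, if the wrist force passes 120 N, or if a joint passes its speed limit or range.

## Robot

A 7-joint arm with a two-finger parallel gripper is mounted at the origin on the work surface. World frame = base frame: x ahead of the robot, y to its left, z up, the work surface at z = 0. Lengths are in mm, angles in rad, forces in N, time in s.
With the tool pointing down it reaches from about 400 to 875 mm from the base axis. Payload 4.4 kg.
Tool frame: the origin (TCP) lies at the very end of the fingers, on their centre line; the grasp point (between the pads) lies 19 mm behind it; z points along the fingers, y is the line along which they close (so a half turn about z gives the same grasp; the last joint's range is limited). The gripper opens to 85 mm and grips with 20 to 120 N. Pads are 22 mm wide; open, the fingers measure 114 mm over their backs; the gripper's body (76 mm by 85 mm) begins 54 mm behind the grasp point. The pads swing forward as they close: fully open they stand 13 mm farther back than shut.
Start: joints at [1.196, 0.628, 0.038, 1.517, -0.027, 0.996, -0.02], TCP at [197.573, -619.26, 231.313] pointing down, gripper open.
Joint ranges: [-3.06, 3.06], [-0.37, 2.12], [-1.25, 1.32], [0.18, 2.47], [-1.1, 4.24], [0.23, 1.98], [-2.94, 2.94]. Speed limits (rad/s): [2.57, 2.57, 3.14, 3.14, 3.14, 3.14, 3.14].

## Interface

Orientations are given as [roll, pitch, yaw] about the fixed x, y, z axes, in that order (R = Rz(yaw) Ry(pitch) Rx(roll)).
In Python, from cell import read_state, get_image, camera_info, finish_job gives the robot as it stands.
- The arm moves only by the tool play_rows, never from a script. Its argument "deltas" is one flat list of numbers, 7 for each row, row after row: the shift along the tool's x, y, z in mm, then the turn, a rotation vector about the tool's x, y, z in rad, then the opening, from 0 (shut) to 1 (fully open). In form: [dx, dy, dz, ax, ay, az, grip, dx, dy, dz, ax, ay, az, grip, ...]. A call has 1 to 10 rows; each row is the pose to reach, as a shift and turn from the pose commanded when the call began, along the tool's axes at that moment; what a row does not reach only later rows make up. A row lasts 1/8 s, in which the tool goes at most 62.5 mm and 10.7 degrees, less where a joint would pass 70% of its speed; a pose out of reach is approached as far as the arm can. A call with a gripper value outside its range is refused whole. The fingers move at their own pace and stop on an object; the grip force is fixed at half the most. Time passes only in rows, so rows that repeat a pose let the fingers close. It gives the time, the measured TCP pose, the force, the opening and the grip force at its end, in the units of the state.
- read_state(): the state, without advancing time (a new reading comes with each control period).
- get_image(name): name is "scene" or "top"; returns the picture (420x560x3 uint8, red, green, blue); there is no depth.
- camera_info(name): a dict with "fx", "fy", "cx", "cy" (pixels), "distortion" ([k1, k2, p1, p2, k3] as OpenCV has them; the pictures are not rectified), "T" (4x4, takes a point from camera to world coordinates). Camera axes: x right, y down, z forward; pixel columns grow to the right and rows downward; lengths in mm; the calibration is good to about 2 mm. A picture is of the moment at which its call begins. camera_info takes no time and is no camera call.
- finish_job(): hands the job in; it is judged then, once.
The state is a dict: "clock": time; "qpos": joint angles; "qd": joint speeds; "tau": joint torques, N m; "eef_pos": TCP position; "tool_rot": TCP orientation; "force": force on the tool from outside, world axes, zero at the start; "torque": the same for the moment, N m; "width": finger opening in mm; "gripper_force": force on a finger pad.
Only numpy, scipy, OpenCV 4.12 (cv2) and the standard library are available. Lean on these libraries where they do the work, as an engineer would, in place of code of your own. Each camera call takes 0.05 s, during which the arm holds its last target. There are 200 camera calls.

## Working session

There is one attempt and no reset: what is moved stays moved. The work goes in short steps, Python scripts to look and compute and a tool call to move; the robot and the scene stay as the last step left them, time stands still between calls to the robot, and variables do not carry over. Pictures are saved under pics/ and viewed, at most 10 in all, crops included, and the job is handed in when it is done.

Besides the shell and the picture viewer there is one more tool, called after ">>>" as name(argument=value, ...) on one line, values as JSON. play_rows: Moves the arm, as the interface text tells. Its arguments: {"type":"object","properties":{"deltas":{"type":"array"}},"required":["deltas"]}

```bash
mkdir -p pics
python3 - <<'E'
from cell import *
import cv2
for n in("scene","top"):
    cv2.imwrite(f"pics/{n}0.png",get_image(n)[:,:,::-1]); c=camera_info(n); print(n,{k:(v if k!="T" else [[round(float(x),4) for x in r] for r in v]) for k,v in c.items()})
s=read_state(); print(s)
E
```

```text
scene {'fx': 429.0978854789096, 'fy': 429.0978854789096, 'cx': 278.95271201685614, 'cy': 207.50487968709183, 'distortion': array([-0.0631019,  0.       ,  0.       ,  0.       ,  0.       ]), 'T': [[0.2279, 0.7636, -0.6041, 1211.6658], [0.9737, -0.1828, 0.1362, -154.9663], [-0.0064, -0.6193, -0.7851, 1043.8605], [0.0, 0.0, 0.0, 1.0]]}
top {'fx': 404.0831232144014, 'fy': 404.0831232144014, 'cx': 282.65816082894787, 'cy': 211.33118309800076, 'distortion': array([-0.00254734,  0.        ,  0.        ,  0.        ,  0.        ]), 'T': [[-0.0075, -0.9987, 0.0495, 455.4258], [-1.0, 0.0076, 0.0012, 5.6923], [-0.0016, -0.0495, -0.9988, 1363.6711], [0.0, 0.0, 0.0, 1.0]]}
{'clock': 0.1, 'qpos': array([ 1.19619157,  0.62929506,  0.03846109,  1.51829796, -0.02697688,
        0.99627975, -0.01996172]), 'qd': array([-0.00102552, -0.00307734,  0.00078466, -0.00151379,  0.00167832,
        0.0004966 ,  0.00126057]), 'tau': array([ 4.16394265e-03, -5.64531326e+01,  1.23085286e+00, -1.93974781e+01,
        1.12455367e-02,  5.49786142e-03, -1.56801782e-06]), 'eef_pos': array([ 197.3862546 , -618.70246411,  230.44491844]), 'tool_rot': array([-3.13983166e+00,  4.95497484e-05,  3.08841766e-01]), 'force': array([ 0.60483789, -0.41786178,  1.37644396]), 'torque': array([ 0.01143728, -0.0346827 ,  0.03002269]), 'gripper_force': 0.0, 'width': 85.25999739323868}
```

View pics/scene0.png

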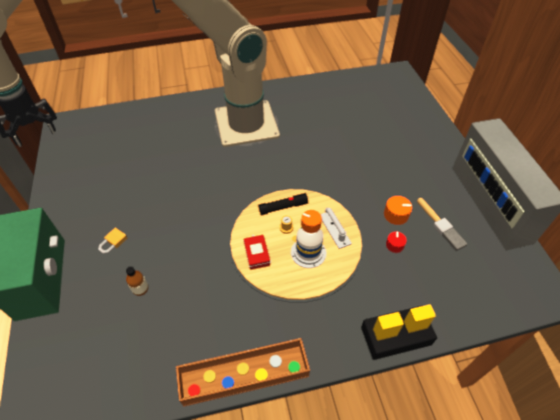

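View pics/top0.png

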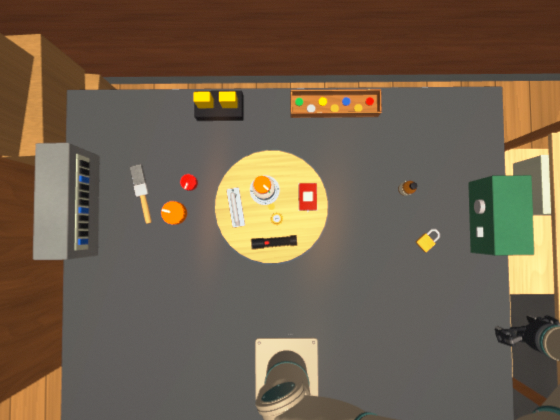

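The closed cap on the bottle is at about scene (312,221) and top (263,186). The larger orange cap and the red one, at about top (173,212) and (188,182), are decoys. I'll zoom in.

Run:
```python
import cv2,numpy as np
a=cv2.imread("pics/scene0.png")[195:275,275:345]; b=cv2.imread("pics/top0.png")[160:215,235:295]
f=lambda i,s:cv2.resize(i,None,fx=s,fy=s,interpolation=cv2.INTER_CUBIC)
A=f(a,5.5);B=f(b,6.5)
H=max(A.shape[0],B.shape[0]);p=lambda i:cv2.copyMakeBorder(i,0,H-i.shape[0],0,0,0)
o=np.hstack([p(A),p(B)]);print(A.shape,B.shape);cv2.imwrite("pics/z.png",o)
for n,(x0,y0,x1,y1) in(("scene",(295,205,330,235)),("top",(245,170,285,205))):
    i=cv2.imread(f"pics/{n}0.png")[y0:y1,x0:x1]; h=cv2.cvtColor(i,cv2.COLOR_BGR2HSV)
    m=cv2.inRange(h,(4,180,120),(16,255,255)); n_,l,s,c=cv2.connectedComponentsWithStats(m)
    print(n,[(s[k].tolist(),(c[k]+[x0,y0]).round(2)) for k in range(1,n_) if s[k,4]>8])
    w=cv2.inRange(h,(0,0,150),(30,150,255));
```

```text
(440, 385, 3) (358, 390, 3)
scene [([6, 5, 21, 22, 346], array([311.11, 221.15]))]
top []
```

View pics/z.png

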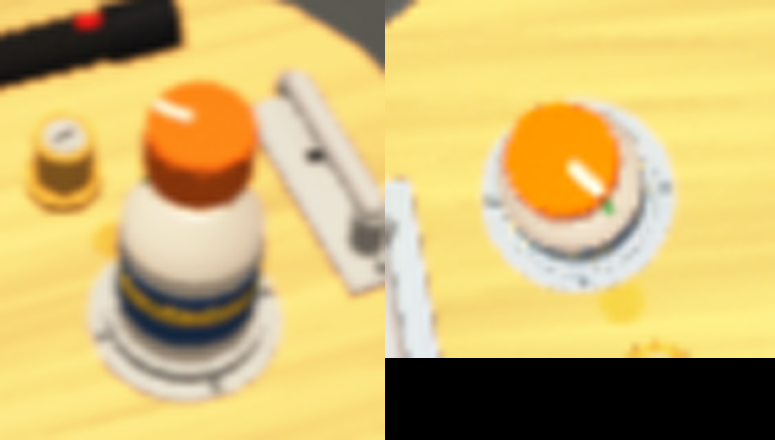

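```bash
cat > h.py <<'E'
from cell import *
import cv2,numpy as np
from scipy.optimize import least_squares
def proj(n,P):
    c=camera_info(n);T=np.linalg.inv(c["T"]);K=np.array([[c["fx"],0,c["cx"]],[0,c["fy"],c["cy"]],[0,0,1]])
    return cv2.projectPoints(np.atleast_2d(P).astype(float),cv2.Rodrigues(T[:3,:3])[0],T[:3,3],K,np.array(c["distortion"]))[0][:,0]
def stats(poly):
    m=cv2.moments(poly.astype(np.float32));return m["m10"]/m["m00"],m["m01"]/m["m00"],m["m00"]**.5
t=np.linspace(0,2*np.pi,60);ring=np.c_[26*np.cos(t),26*np.sin(t),0*t]
cyl=np.r_[ring+[0,0,17],ring-[0,0,17]]
def sil(n,p): return cv2.convexHull(proj(n,cyl+p).astype(np.float32))
def mask(n,im,box,S=4):
    x0,y0,x1,y1=box;i=cv2.resize(im[y0:y1,x0:x1],None,fx=S,fy=S,interpolation=cv2.INTER_CUBIC)
    h=cv2.cvtColor(i,cv2.COLOR_RGB2HSV);m=cv2.inRange(h,(2,190,70),(19,255,255))
    k=max(cv2.findContours(m,0,1)[0],key=cv2.contourArea);k=cv2.convexHull(k).astype(np.float32)
    return (k+.5)/S-.5+[x0,y0]
E
python3 - <<'E'
from h import *
obs={}
for n,b in(("scene",(292,203,332,240)),("top",(245,170,285,205))):
    im=cv2.imread(f"pics/{n}0.png")[:,:,::-1].copy();obs[n]=stats(mask(n,im,b));print(n,obs[n])
f=lambda p:np.concatenate([(np.array(stats(sil(n,p)))-obs[n])[:2] for n in obs])
r=least_squares(f,[600,20,160]);print(r.x,r.fun)
for n in obs:print(n,stats(sil(n,r.x)))
p=r.x
# line direction and green mark from the top view (z of cap top / shoulder)
def back(uv,z):return least_squares(lambda q:(proj("top",[q[0],q[1],z])[0]-uv),p[:2]).x
L=lambda x,y:np.array([(x-385)/6.5+235-.5,y/6.5+160-.5])
for nm,uv,z in(("in",L(572,165),p[2]+17),("out",L(602,193),p[2]+17),("green",L(607,207),p[2]-32)):
    q=back(uv,z);print(nm,q,np.degrees(np.arctan2(q[1]-p[1],q[0]-p[0])))
E
```

```text
scene (310.8881203816838, 220.6560336300692, 18.92253947016626)
top (261.8000354415329, 184.11695134220514, 15.092423595963638)
[604.07333908  29.65360297 166.19008014] [-13.30432406   4.99779707  13.05572282  -2.83710482]
scene (297.5837963235528, 225.65383069594577, 20.834489738996492)
top (274.85575826127473, 181.27984652397365, 16.22520053058823)
in [592.05651405  63.46529843] 109.56543642174164
out [579.26020846  49.99206564] 140.65971523269698
green [577.77833766  49.51916305] 142.92938795759554
```

Run:
```python
from h import *
obs={}
for n,b in(("scene",(292,203,332,240)),("top",(245,170,285,205))):
    im=cv2.imread(f"pics/{n}0.png")[:,:,::-1].copy();obs[n]=stats(mask(n,im,b))
f=lambda p:np.concatenate([(np.array(stats(sil(n,p)))-obs[n])[:2] for n in obs])
r=least_squares(f,[600,50,160],diff_step=.01);print(r.x,r.fun)
for n in obs:print(n,obs[n],stats(sil(n,r.x)))
p=r.x
def back(uv,z):return least_squares(lambda q:(proj("top",[q[0],q[1],z])[0]-uv),p[:2]).x
L=lambda x,y:np.array([(x-385)/6.5+235-.5,y/6.5+160-.5])
for nm,uv,z in(("in",L(572,165),p[2]+17),("out",L(602,193),p[2]+17),("green",L(607,207),p[2]-32)):
    q=back(uv,z);print(nm,q,np.degrees(np.arctan2(q[1]-p[1],q[0]-p[0])))
print("world centre of foot from top, z=20:",back(L(579,195),20))
c=camera_info("scene");print(proj("scene",[[604,56,0]]))
```

```text
[595.85832682  67.58960298 164.69347956] [ 0.27942854 -0.01221181  0.31756464  0.0773949 ]
scene (310.8881203816838, 220.6560336300692, 18.92253947016626) (311.16754891771456, 220.64382182019156, 20.635289037415774)
top (261.8000354415329, 184.11695134220514, 15.092423595963638) (262.11760007858385, 184.1943462381371, 16.22540760330437)
in [592.2297329   63.53854241] -131.85126678678887
out [579.41720432  50.04822838] -133.1455810166303
green [577.92727275  49.57251181] -134.8628704540006
world centre of foot from top, z=20: [595.43876139  67.93569801]
[[304.92022716 258.23708258]]
```

```bash
cat >> h.py <<'E'
from scipy.spatial.transform import Rotation as R
def delta(pos,yaw,s=None):
    s=s or read_state();R0=R.from_euler("xyz",s["tool_rot"]);T=R.from_euler("xyz",[np.pi,0,yaw])
    return np.r_[R0.inv().apply(np.array(pos)-s["eef_pos"]),(R0.inv()*T).as_rotvec()].round(4)
E
python3 -c "
from h import *
print(delta([596,67.6,260],1.08))"
```

```text
[ 5.883577e+02 -5.327214e+02 -2.864620e+01 -1.700000e-03 -6.000000e-04
 -7.712000e-01]
```

>>> play_rows(deltas=[0,0,-29,0,0,0,1,60,-55,-29,0,0,-0.1,1,588,-533,-29,-0.002,-0.0006,-0.771,1,588,-533,-29,-0.002,-0.0006,-0.771,1,588,-533,-29,-0.002,-0.0006,-0.771,1,588,-533,-29,-0.002,-0.0006,-0.771,1,588,-533,-29,-0.002,-0.0006,-0.771,1,588,-533,-29,-0.002,-0.0006,-0.771,1,588,-533,-29,-0.002,-0.0006,-0.771,1,588,-533,-29,-0.002,-0.0006,-0.771,1])

```text
clock: 1.35
eef_pos: [480.3, -130.9, 260.2]
tool_rot: [3.14, 0.002, 1.079]
force: [0.9, -0.4, -1.0]
width: 85.2
gripper_force: 0.0
```

```bash
python3 -c "
from h import *
s=read_state();print(s['clock'],s['eef_pos'],s['tool_rot'],s['qpos'].round(2));print(delta([596,67.6,260],1.08))"
```

```text
1.35 [ 480.29634711 -130.94685409  260.23076905] [3.14001132e+00 1.50253727e-03 1.07944644e+00] [ 0.4   0.38 -0.26  1.89  0.13  0.88 -0.42]
[ 2.296491e+02  8.338000e+00 -1.011000e-01  1.600000e-03  1.500000e-03
 -6.000000e-04]
```

>>> play_rows(deltas=[230,8.3,0,0,0,0,1,230,8.3,0,0,0,0,1,230,8.3,0,0,0,0,1,230,8.3,0,0,0,0,1,230,8.3,0,0,0,0,1,230,8.3,0,0,0,0,1])

```text
clock: 2.1
eef_pos: [594.9, 65.2, 259.4]
tool_rot: [3.141, 0.003, 1.079]
force: [1.0, 0.6, 0.1]
width: 85.5
gripper_force: 0.0
```

Run:
```python
from h import *
s=read_state();print(s['clock'],s['eef_pos'],s['tool_rot'],s['qpos'].round(2),s["force"]);print(delta([596,67.6,160],1.08))
f=lambda i,k:cv2.resize(i,None,fx=k,fy=k,interpolation=cv2.INTER_CUBIC)
a=get_image("scene")[140:280,240:380,::-1];b=get_image("top")[120:240,200:320,::-1]
cv2.imwrite("pics/z1.png",np.hstack([f(a,2.85)[:390,:390],f(b,3.25)]))
```

```text
2.1 [594.86127098  65.19175008 259.42150877] [3.14075521 0.00318724 1.07929576] [ 0.01  0.53 -0.27  1.63  0.17  1.   -0.8 ] [0.96973976 0.58507061 0.1250175 ]
[ 2.97750e+00 -2.15900e-01  9.94124e+01  8.00000e-04  3.20000e-03
 -7.00000e-04]
```

View pics/z1.png

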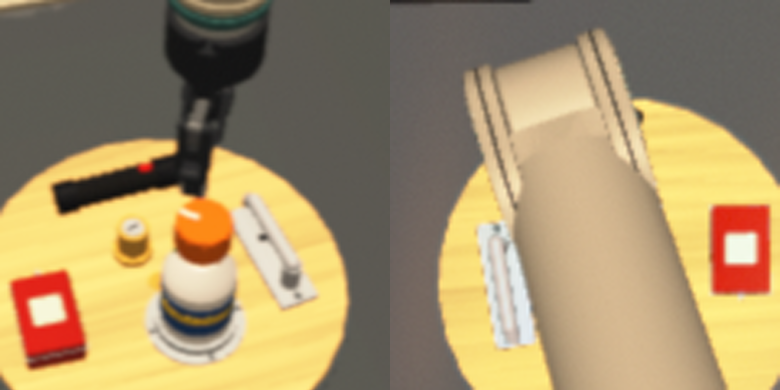

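The gripper hangs over the cap in the scene view (cap at crop (203,228)). The arm hides it in the top view. I'll descend with the fingers open.

>>> play_rows(deltas=[0,0,40,0,0,0,1,0,0,70,0,0,0,1,0,0,90,0,0,0,1,0,0,105,0,0,0,1,0,0,116,0,0,0,1,0,0,116,0,0,0,1,0,0,116,0,0,0,1])

```text
clock: 3.08
eef_pos: [596.1, 66.1, 144.7]
tool_rot: [3.139, 0.0, 1.08]
force: [0.2, 0.6, 0.3]
width: 85.0
gripper_force: 0.0
```

Run:
```python
from h import *
s=read_state();print(s['clock'],s['eef_pos'],s['tool_rot'],s["force"],s["torque"]);print(delta([596,67.6,143],1.08))
f=lambda i,k:cv2.resize(i,None,fx=k,fy=k,interpolation=cv2.INTER_CUBIC)
a=get_image("scene")[165:265,260:370,::-1]
cv2.imwrite("pics/z2.png",f(a,5))
```

```text
3.075 [596.13073569  66.10442063 144.74066552] [3.13891910e+00 4.56535045e-04 1.07962106e+00] [0.22550828 0.55674147 0.25743462] [-0.02301138  0.04270103  0.02189186]
[ 1.2579e+00 -8.2530e-01  1.7379e+00  2.7000e-03  5.0000e-04 -4.0000e-04]
```

View pics/z2.png

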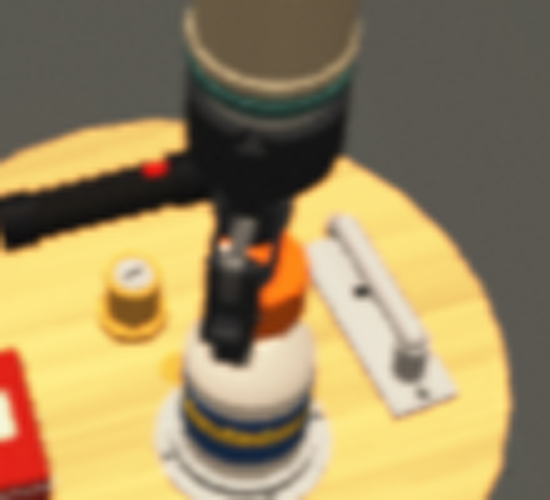

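The near finger sits in front of the cap at crop (230,310), with clear room. I'll close.

>>> play_rows(deltas=[0.6,0,0,0,0,0,0,0.6,0,0,0,0,0,0,0.6,0,0,0,0,0,0,0.6,0,0,0,0,0,0,0.6,0,0,0,0,0,0,0.6,0,0,0,0,0,0])

```text
clock: 3.88
eef_pos: [595.8, 66.9, 144.3]
tool_rot: [3.14, 0.001, 1.08]
force: [-2.5, 1.1, 5.5]
width: 50.6
gripper_force: 61.7
```

Run:
```python
from h import *
s=read_state();print(s['clock'],s['eef_pos'],s['tool_rot'],s["force"],s["torque"],s["width"],s["gripper_force"])
```

```text
3.875 [595.75010567  66.90864444 144.32354237] [3.14020897e+00 1.00835881e-03 1.07993048e+00] [-2.49134216  1.07500481  5.50548408] [ 2.24281474e-01  5.37892178e-01 -5.26682436e-04] 50.599278643469624 61.705232905223966
```

>>> play_rows(deltas=[0,0,1,0,0,0,0,0,0,2,0,0,0,0,0,0,3,0,0,0,0,0,0,4,0,0,0,0,0,0,4,0,0,0,0])

```text
clock: 4.5
eef_pos: [595.8, 66.9, 140.5]
tool_rot: [3.14, 0.001, 1.08]
force: [-3.2, 1.4, 6.9]
width: 50.9
gripper_force: 62.0
```

>>> play_rows(deltas=[0,0,0.7,0,0,0,0,0,0,1.3,0,0,0,0,0,0,1.3,0,0,0,0])

```text
clock: 4.88
eef_pos: [595.8, 66.9, 139.4]
tool_rot: [3.14, 0.001, 1.08]
force: [-2.7, 0.8, 8.2]
width: 50.3
gripper_force: 62.0
```

>>> play_rows(deltas=[0,0,0.7,0,0,0,0,0,0,0.7,0,0,0,0,0,0,0.7,0,0,0,0])

```text
clock: 5.25
eef_pos: [595.8, 66.9, 139.1]
tool_rot: [3.14, 0.001, 1.08]
force: [-4.0, 0.6, 10.3]
width: 50.6
gripper_force: 62.4
```

>>> play_rows(deltas=[0,0,0,0,0,-0.06,0,0,0,0,0,0,-0.14,0,0,0,0,0,0,-0.22,0,0,0,0,0,0,-0.3,0,0,0,0,0,0,-0.3,0])

```text
clock: 5.88
eef_pos: [597.4, 67.0, 139.2]
tool_rot: [3.137, 0.0, 1.38]
force: [-0.0, 0.4, 7.8]
width: 50.5
gripper_force: 62.0
```

Run:
```python
from h import *
s=read_state();print(s['clock'],s['eef_pos'],s['tool_rot'],s["force"],s["torque"],s["width"],s["gripper_force"])
f=lambda i,k:cv2.resize(i,None,fx=k,fy=k,interpolation=cv2.INTER_CUBIC)
cv2.imwrite("pics/z3.png",f(get_image("scene")[190:260,280:350,::-1],7))
```

```text
5.875 [597.41146054  66.99276671 139.19382586] [3.13724112e+00 1.88123356e-05 1.38029261e+00] [-3.90566586e-03  4.07222520e-01  7.84951382e+00] [0.12969232 0.16680488 0.04793134] 50.50476940995871 61.98025206103921
```

View pics/z3.png

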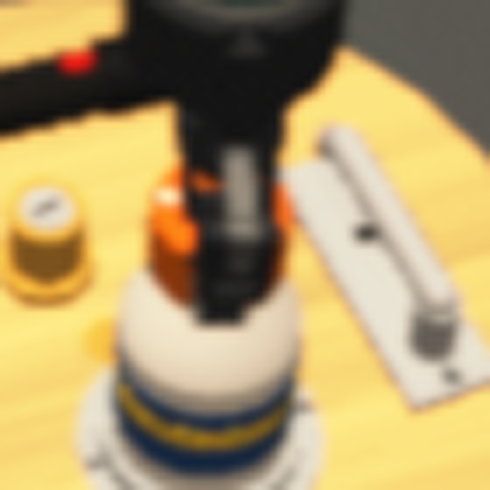

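Turning went easily: the white line end shows at crop (165,195), moving round as expected, and the torque is low. I'll continue to 70°.

>>> play_rows(deltas=[0,0,0,0,0,-0.1,0,0,0,-0.5,0,0,-0.22,0,0,0,-1,0,0,-0.35,0,0,0,-1.5,0,0,-0.48,0,0,0,-2,0,0,-0.6,0,0,0,-2,0,0,-0.72,0,0,0,-2,0,0,-0.83,0,0,0,-2,0,0,-0.92,0,0,0,-2,0,0,-0.92,0,0,0,-2,0,0,-0.92,0])

```text
clock: 7.18
eef_pos: [597.6, 66.9, 141.0]
tool_rot: [3.139, 0.004, 2.299]
force: [-0.2, 0.2, 6.6]
width: 50.3
gripper_force: 61.8
```

Run:
```python
from h import *
s=read_state();print(s['clock'],s['eef_pos'],s['tool_rot'],s["force"],s["torque"],s["width"],s["gripper_force"])
f=lambda i,k:cv2.resize(i,None,fx=k,fy=k,interpolation=cv2.INTER_CUBIC)
cv2.imwrite("pics/z4.png",f(get_image("scene")[190:260,280:350,::-1],7))
```

```text
7.175 [597.56291297  66.91972393 140.99538834] [3.13884858 0.00355792 2.29942686] [-0.18238062  0.20993455  6.6193854 ] [ 0.0548674  -0.00777595 -0.01128009] 50.304295174926864 61.81719185784459
```

View pics/z4.png

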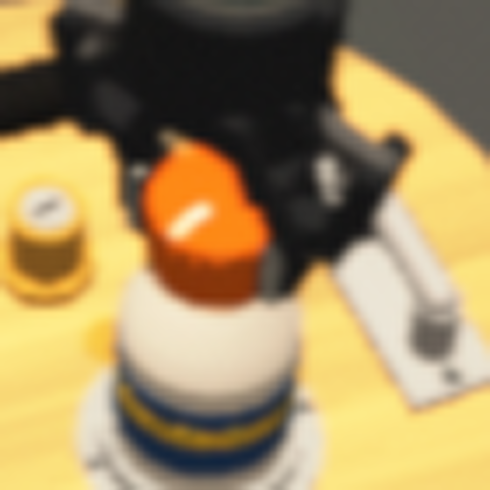

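The white line now runs to crop (180,230), about 70° round, so the cap should be free. I'll lift straight up.

>>> play_rows(deltas=[0,0,-3,0,0,0,0,0,0,-8,0,0,0,0,0,0,-14,0,0,0,0,0,0,-14,0,0,0,0])

```text
clock: 7.72
eef_pos: [596.1, 66.5, 154.2]
tool_rot: [-3.141, 0.002, 2.3]
force: [1.7, 0.7, 1.0]
width: 50.5
gripper_force: 62.8
```

>>> play_rows(deltas=[0,0,-8,0,0,0,0,0,0,-18,0,0,0,0,0,0,-30,0,0,0,0,0,0,-42,0,0,0,0,0,0,-54,0,0,0,0,0,0,-64,0,0,0,0,0,0,-68,0,0,0,0,0,0,-68,0,0,0,0,0,0,-68,0,0,0,0,0,0,-68,0,0,0,0])

```text
clock: 8.98
eef_pos: [595.5, 66.7, 221.6]
tool_rot: [-3.14, 0.001, 2.3]
force: [0.4, 0.1, -0.6]
width: 51.0
gripper_force: 63.5
```

Run:
```python
from h import *
s=read_state();print(s['clock'],s['eef_pos'],s['tool_rot'],s["force"],s["width"],s["gripper_force"])
f=lambda i,k:cv2.resize(i,None,fx=k,fy=k,interpolation=cv2.INTER_CUBIC)
cv2.imwrite("pics/z5.png",f(get_image("scene")[165:265,260:370,::-1],5))
p=s["eef_pos"];print(proj("scene",np.array([p+[0,0,19-17],[597.5,67,169],[597.5,67,178]])))
```

```text
8.975 [595.54143121  66.67263579 221.59722189] [-3.14024491e+00  1.41606971e-03  2.29986619e+00] [ 0.37416185  0.08320446 -0.64510946] 51.0269773961165 63.500568671151996
[[312.01882507 206.2685605 ]
 [311.18901704 220.20896593]
 [311.37727376 218.08090357]]
```

View pics/z5.png

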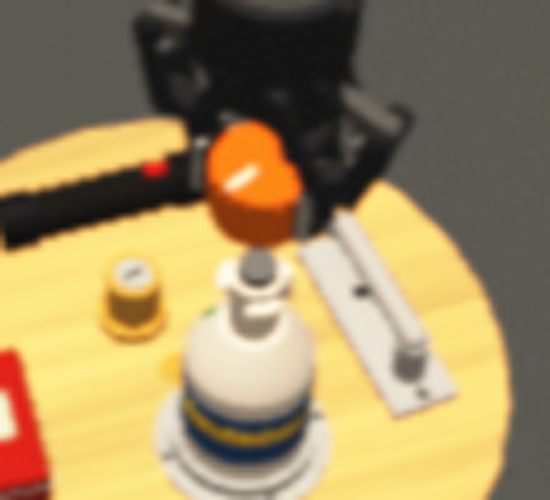

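The cap is held upright above the open bottle. Its underside is near crop (255,245), and the neck and plunger show at (257,270).

```bash
python3 -c "
from cell import *
print(finish_job())"
```

```text
the job is handed in; nothing more can be done
None
```

The bottle is open: I pressed the orange cap down, twisted it about 70° anticlockwise and lifted it off. The job is handed in at about 9 s with the gripper holding the cap upright, roughly 5 cm above the neck rim; no result came back.

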